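# Turn the paint carousel and load the red bottle into the crate

### The job

The bottle crate for the next painting table still lacks its red. Turn the paint carousel until the red bottle faces the arm and let it come to rest there, then draw the red bottle out of its slanted pocket and stand it upright in the crate's empty place, setting it down rather than dropping it. Leave every other bottle in its place and do not disturb the tape roll, glue gun or brush.

Things in the scene. Friction and masses are not known exactly. Their poses are not given: they have to be found in the camera images.
- foot: Round black foot of the paint carousel, 260 mm across, carrying a 57 mm high bearing drum, fixed to the bench. Origin: centre of its underside, on the turning axis, at bench level. Its x axis points straight away from the arm's base, so its -x axis points from the turning axis straight at the arm.
- carousel: Revolving plywood part of the carousel, 300 mm across at the pocket rims. Origin: on the vertical turning axis at bench level. Turns either way more than a full turn against slight friction (0.09 N m), stays where left. Six pockets 60 degrees apart: red in its -x direction, then anticlockwise from above yellow, blue, empty, green, violet.
- red_pocket (a point): Centre of the inner floor of the red bottle's pocket, 90 mm from the turning axis, 84 mm above the bench; turns with the carousel, axes as carousel. All six pockets are square boxes leaning 25 degrees outward from vertical, inside 56 mm wide and 70 mm deep, walls 3 mm.
- turn_handle (a point): Centre of the black bar handle on top of the carousel's central post, on the turning axis, 268 mm above the bench; turns with the carousel. Bar 80 mm long along the point's x axis (that of carousel), 20 mm thick, 32 mm high; the round post below it is 18 mm thick. All bottle tops are lower (232 mm).
- red_center (a point): Centre (half-way up) of the red paint bottle, the one to move: round, rigid, 50 mm diameter, 158 mm high; straight side up to 120 mm, then shoulder and white cap 30 mm across. z axis towards the cap. 0.15 to 0.29 kg. In its pocket it leans 25 degrees outward; its straight side is free of the pocket from 9 mm below to 41 mm above this point.
- yellow_center (a point): Centre of the yellow bottle, in the carousel pocket next to the red one; same bottle, same lean. To stay in its pocket.
- violet_center (a point): Centre of the violet bottle, in the carousel pocket on the other side of the red one; to stay in its pocket.
- blue_center (a point): Centre of the blue bottle in the carousel; to stay in its pocket.
- green_center (a point): Centre of the green bottle in the carousel; to stay in its pocket.
- crate: Wooden crate, 250 x 74 mm, fixed to the bench; three places in a row along its x axis, 81 mm apart, the middle one at its origin (centre of the underside, bench level). Floor 8 mm thick, long sides 68, ends 98, dividers 58 mm above the bench. Each place is 76 mm (x) by 62 mm (y) inside; white and black bottles fill two, one is empty.
- red_place (a point): Centre of the floor of the crate's empty place, 8 mm above the bench, marked by a dried ring of red paint. When the red bottle stands there, its centre is 79 mm above this point.
- white_center (a point): Centre of the white bottle (grey cap) standing upright in the crate; same size; to be left alone.
- black_center (a point): Centre of the black bottle standing upright in the crate; same size; to be left alone.
- tape: Roll of blue masking tape lying flat, 100 mm across, 25 mm high. Origin: centre of its underside. To be left alone.
- glue_gun: Cordless glue gun lying on its side, about 170 x 120 mm, 34 mm high; origin under its barrel. To be left alone.
- brush: Paint brush lying flat on the bench between crate and carousel, at the far side, 190 mm long; origin at its middle. To be left alone.
Things that resemble listed ones, but are neither listed nor needed, are in the scene too. Of the things that look like the part that bears red_center, the larger one is meant.

How it is judged:
By the outcome, as a careful person would: the job done as asked, in the order asked, and still so for the second after the job is handed in, with the robot touching nothing.
It also fails if it takes over 72 s, if anything falls off the work surface, if the arm or the gripper's body presses on something with over 40 N, if the wrist force passes 120 N, or if a joint passes its speed limit or range.

### The arm

A 6-joint arm with a two-finger parallel gripper is mounted at the origin on the work surface. World frame = base frame: x ahead of the robot, y to its left, z up, the work surface at z = 0. Lengths are in m, angles in rad, forces in N, time in s.
With the tool pointing down it reaches from about 0.375 to 0.75 m from the base axis. Payload 9 kg.
Tool frame: the origin (TCP) lies at the centre of the arm's flange, where the gripper is bolted on; the fingertips stand 173 mm ahead of it and the grasp point (between the pads) lies 155 mm ahead of it; x points along the fingers, y is the direction in which the jaws open and shut, and the axes are right-handed (so a half turn about x gives the same grasp; the last joint's range is limited). The gripper opens to 85 mm and grips with 20 to 120 N. Pads are 22 mm wide; open, the fingers measure 114 mm over their backs; the gripper's body (76 mm by 85 mm) begins 54 mm behind the grasp point. The pads swing forward as they close: fully open they stand 13 mm farther back than shut.
Start: joints at [-1.504, 0.104, 0.097, 1.564, 0, 1.353], TCP at [0.169, -0.576, 0.405] pointing down, gripper open.
Joint ranges: [-2.99, 2.99], [-0.84, 1.86], [-1.1, 1.16], [-1.84, 2.11], [-1.51, 1.56], [-3.14, 3.14]. Speed limits (rad/s): [2.22, 2.22, 2.57, 3.14, 3.14, 3.14].

### API

Orientations are given as a unit quaternion [w, x, y, z].
In Python, from plant import arm gives the robot as it stands.
- The arm moves only by the tool arm_command, never from a script. Its argument "rows" is text: rows parted by semicolons, each of 7 numbers parted by spaces: the finger opening in mm, from 0 to 85.4, then the shift along the tool's x, y, z in mm, then the turn, a rotation vector about the tool's x, y, z in degrees. A call has 1 to 8 rows; each row shifts and turns the pose as measured when the row begins, along the tool's axes as they then stand; what a row does not reach is not made up. A row lasts 1/12 s, in which the tool goes at most 41.7 mm and 7.16 degrees, less where a joint would pass 70% of its speed; a pose out of reach is approached as far as the arm can. A call with a gripper value outside its range is refused whole. The fingers move at their own pace and stop on an object; "grip_force" is the grip in N (left out, the last holds). Time passes only in rows, so rows that do not move let the fingers close. It gives the time, the measured TCP pose, the force and the opening at its end, in the units of the state.
- arm.get_obs(): the state, without advancing time (a new reading comes with each control period).
- arm.read_camera(name): name is "side" or "top"; returns (picture, depth): 420x560x3 uint8, red, green, blue; 420x560 float32, m along the optical axis (not along the pixel's ray), 0 where there is no reading.
- arm.camera_info(name): a dict with "fx", "fy", "cx", "cy" (pixels), "world_to_cam" (4x4, takes a point from world to camera coordinates). Camera axes: x right, y up, looking along -z (the intrinsics and any distortion apply to the point x, -y, -z); pixel columns grow to the right and rows downward; lengths in m; the calibration is good to about 2 mm. A picture is of the moment at which its call begins. camera_info takes no time and is no camera call.
- arm.close_job(): hands the job in, once; it reports no verdict.
The state is a dict: "t": time; "joint_pos": joint angles; "joint_velocities": joint speeds; "effort": joint torques, N m; "position": TCP position; "orientation": TCP orientation; "ft_force": force on the tool from outside, world axes, zero at the start; "ft_torque": the same for the moment, N m; "finger_gap": finger opening in m.
Only numpy, scipy, OpenCV 4.12 (cv2) and the standard library are available. Lean on these libraries where they do the work, as an engineer would, in place of code of your own. Each camera call takes 0.05 s, during which the arm holds its last target. There are 200 camera calls.

## Working session

There is one attempt and no reset: what is moved stays moved. The work goes in short steps, Python scripts to look and compute and a tool call to move; the robot and the scene stay as the last step left them, time stands still between calls to the robot, and variables do not carry over. Pictures are saved under pics/ and viewed, about 8 in all and at most 12, crops included, and the job is handed in when it is done.

Besides the shell and the picture viewer there is one more tool, called after ">>>" by a JSON object that holds its "api" and its "payload". arm_command: Moves the arm, as the interface text tells. Its arguments: {"type":"object","properties":{"rows":{"type":"string"},"grip_force":{"type":"number"}},"required":["rows"]}

```bash
mkdir -p pics; ls; cat > h.py <<'E'
import numpy as np, cv2
from plant import arm
from scipy.spatial.transform import Rotation as R
def look(n,f=None):
    im,d=arm.read_camera(n)
    if f: cv2.imwrite('pics/'+f,cv2.cvtColor(im,cv2.COLOR_RGB2BGR))
    return im,d
def cloud(n,d):
    c=arm.camera_info(n); v,u=np.mgrid[:420,:560]
    p=np.stack([(u-c['cx'])/c['fx']*d,-(v-c['cy'])/c['fy']*d,-d,np.ones_like(d)],-1)
    P=(p@np.linalg.inv(c['world_to_cam']).T)[...,:3]; P[d==0]=np.nan
    return P
def tcp():
    o=arm.get_obs(); q=o['orientation']
    return np.array(o['position']),R.from_quat([q[1],q[2],q[3],q[0]]),o
E
python3 - <<'E'
from h import *
for n in('top','side'):
    im,d=look(n,n+'0.png'); np.savez(n+'0.npz',im=im,d=d); c=arm.camera_info(n); print({k:(np.round(v,4).tolist()) if not isinstance(v,str) else v for k,v in c.items()})
p,r,o=tcp();print(p,r.as_matrix().round(3),o['t'],o['finger_gap'],o['ft_force'])
E
```

```text
pics
{'fx': 517.5148, 'fy': 517.5148, 'cx': 282.5185, 'cy': 211.3058, 'world_to_cam': [[0.0126, -0.9999, 0.0035, -0.0232], [0.9924, 0.0129, 0.1227, -0.5766], [-0.1227, 0.002, 0.9924, -1.4463], [0.0, 0.0, 0.0, 1.0]]}
{'fx': 460.6532, 'fy': 460.6532, 'cx': 277.9611, 'cy': 209.298, 'world_to_cam': [[-0.9502, -0.3116, 0.0071, 0.5442], [0.2171, -0.6455, 0.7323, -0.2454], [-0.2236, 0.6973, 0.681, -1.2684], [0.0, 0.0, 0.0, 1.0]]}
[ 0.16857428 -0.5757257   0.40401321] [[-0.     0.281 -0.96 ]
 [ 0.001 -0.96  -0.281]
 [-1.    -0.001 -0.   ]] 0.1 0.08550356136694719 [ 0.89288527  0.22276317 -0.9118918 ]
```

View pics/top0.png

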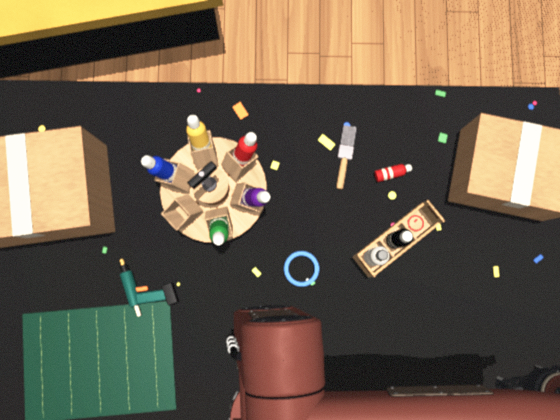

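View pics/side0.png

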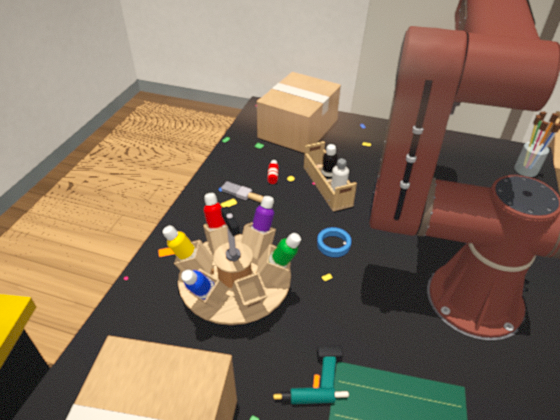

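The top view shows the carousel at about (210,188), red at (247,145), and the crate's empty place at about (416,222), with the tape at (301,268). The handle is the black bar at (202,175).

```bash
cat > m.py <<'E'
from h import *
z=np.load('top0.npz'); im,d=z['im'],z['d']; P=cloud('top',d)
hsv=cv2.cvtColor(im,cv2.COLOR_RGB2HSV)
v,u=np.mgrid[:420,:560]
def rep(n,m):
    p=P[m]; print(n,m.sum(),np.nanmedian(p,0).round(4),np.nanmin(p,0).round(3),np.nanmax(p,0).round(3)); return p
reg=(u>150)&(u<275)&(v>105)&(v<255)
h=rep('handle',reg&(P[...,2]>.262)&(P[...,2]<.30))
xy=h[:,:2]; c=xy.mean(0); w,V=np.linalg.eigh(np.cov((xy-c).T)); print('handle',cv2.minAreaRect((xy*1000).astype(np.float32)),np.degrees(np.arctan2(V[1,1],V[0,1])))
for n,lo,hi in(('red',(0,150,80),(6,255,255)),('yellow',(20,150,80),(32,255,255)),('blue',(108,150,80),(125,255,255)),('green',(50,150,60),(80,255,255)),('violet',(126,100,50),(150,255,255))):
    rep(n,reg&(cv2.inRange(hsv,lo,hi)>0)&(P[...,2]>.12))
rep('caps',reg&(P[...,2]>.2)&(hsv[...,1]<50)&(hsv[...,2]>150))
# disc (edge)
disc=reg&(P[...,2]>.05)&(P[...,2]<.08); 
p=rep('disc',disc); print(cv2.minEnclosingCircle((p[:,:2]*1000).astype(np.float32)))
cr=(u>345)&(u<450)&(v>195)&(v<285)&(P[...,2]>.04); p=rep('crate',cr); print(cv2.minAreaRect((p[:,:2]*1000).astype(np.float32)))
f=rep('crate low',(u>345)&(u<450)&(v>195)&(v<285)&(P[...,2]>.05)&(P[...,2]<.11)); print(cv2.minAreaRect((f[:,:2]*1000).astype(np.float32)))
for n,m in(('white',(np.abs(u-379)<12)&(np.abs(v-255)<12)),('black',(np.abs(u-402)<12)&(np.abs(v-237)<12))): rep(n,m&(P[...,2]>.15))
rr=(np.abs(u-416)<12)&(np.abs(v-222)<12)&(cv2.inRange(hsv,(0,120,60),(8,255,255))>0); p=rep('ring',rr&(P[...,2]<.03)); print(cv2.minEnclosingCircle((p[:,:2]*1000).astype(np.float32)))
rep('tape',(u>280)&(u<322)&(v>248)&(v<290)&(P[...,2]>.015))
rep('brush',(u>330)&(u<360)&(v>120)&(v<190)&(P[...,2]>.006))
E
python3 m.py; python3 -c "
import cv2;i=cv2.imread('pics/top0.png');a=cv2.resize(i[105:255,145:285],None,fx=4,fy=4,interpolation=2);cv2.imwrite('pics/c1.png',a)"
```

```text
handle 323 [0.633  0.1796 0.283 ] [0.601 0.147 0.262] [0.667 0.214 0.29 ]
handle ((634.1396484375, 180.81332397460938), (21.533647537231445, 79.18216705322266), 44.6668815612793) 133.50302879540482
red 276 [0.7161 0.0887 0.1932] [0.696 0.056 0.151] [0.75  0.113 0.211]
yellow 251 [0.7485 0.2041 0.1838] [0.732 0.187 0.154] [0.789 0.239 0.207]
blue 327 [0.6639 0.2982 0.1904] [0.646 0.277 0.154] [0.699 0.328 0.211]
green 163 [0.514  0.1458 0.1972] [0.48  0.125 0.158] [0.534 0.168 0.21 ]
violet 218 [0.5939 0.0604 0.1968] [0.572 0.03  0.157] [0.69  0.293 0.212]
caps 538 [0.6635 0.1387 0.2248] [0.47  0.019 0.205] [0.801 0.322 0.29 ]
disc 3045 [0.61   0.1669 0.0661] [0.487 0.032 0.055] [0.783 0.331 0.08 ]
((634.2918090820312, 181.0872344970703), 150.15682983398438)
crate 1706 [ 0.4868 -0.3209  0.0805] [ 0.396 -0.459  0.04 ] [ 0.606 -0.22   0.175]
((500.1557922363281, -339.4706115722656), (74.94912719726562, 251.39865112304688), 38.433956146240234)
crate low 999 [ 0.4951 -0.3264  0.069 ] [ 0.396 -0.459  0.05 ] [ 0.606 -0.22   0.11 ]
((500.1557922363281, -339.4706115722656), (74.94912719726562, 251.39865112304688), 38.433956146240234)
white 109 [ 0.4504 -0.2727  0.1642] [ 0.437 -0.288  0.151] [ 0.464 -0.261  0.173]
black 109 [ 0.5001 -0.337   0.1643] [ 0.485 -0.351  0.15 ] [ 0.514 -0.325  0.175]
ring 75 [ 0.5538 -0.4021  0.0092] [ 0.53  -0.425  0.004] [ 0.575 -0.379  0.018]
((551.2219848632812, -402.31109619140625), 24.02228355407715)
tape 422 [ 0.4158 -0.0709  0.0248] [ 0.365 -0.119  0.015] [ 0.465 -0.022  0.034]
brush 711 [ 0.7622 -0.1969  0.0175] [ 0.649 -0.24   0.006] [ 0.855 -0.16   0.03 ]
```

View pics/c1.png

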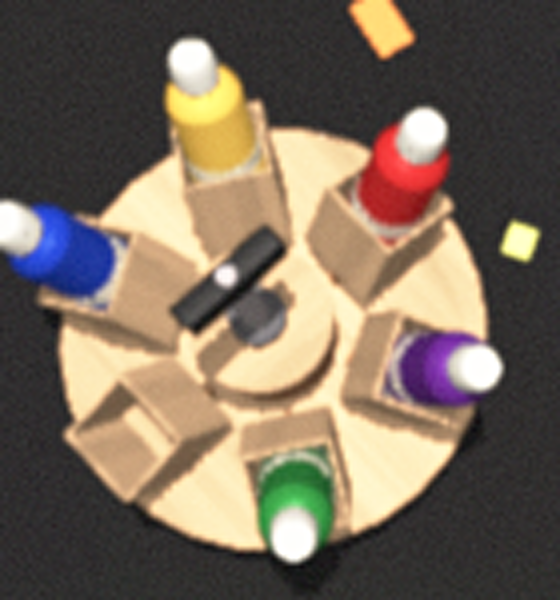

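The crop shows the bar handle pointing along the line from the axis to red, about -46° in azimuth. Red has to end at -164°, which is a turn of about 117.5° clockwise. I'll pre-rotate the wrist so that one grip covers the whole turn.

>>> {"api": "arm_command", "payload": {"rows": "85 -12 0 0 -7 0 0;85 -12 0 0 -7 0 0;85 -12 0 0 -7 0 0;85 -12 0 0 -7 0 0;85 -12 0 0 -7 0 0;85 -12 0 0 -7 0 0;85 -12 0 0 -7 0 0;85 -12 0 0 -7 0 0"}}

```text
t: 0.77
position: [0.1686, -0.5754, 0.4963]
orientation: [0.419, 0.569, 0.427, -0.564]
ft_force: [0.3, -0.2, 0.4]
finger_gap: 0.085
```

>>> {"api": "arm_command", "payload": {"rows": "85 0 0 0 -7 0 0;85 0 0 0 -7 0 0;85 0 0 0 -7 0 0;85 0 0 0 -7 0 0;85 0 0 0 -7 0 0;85 0 0 0 -7 0 0;85 0 0 0 -7 0 0;85 0 0 0 -7 0 0"}}

```text
t: 1.43
position: [0.1686, -0.5758, 0.4967]
orientation: [0.64, 0.299, 0.646, -0.289]
ft_force: [-1.1, -0.1, -0.3]
finger_gap: 0.085
```

>>> {"api": "arm_command", "payload": {"rows": "85 0 0 0 -7 0 0;85 0 0 0 -7 0 0;85 0 0 0 -7 0 0;85 0 0 0 -7 0 0;85 0 0 0 -7 0 0;85 0 0 0 -7 0 0;85 0 0 0 -7 0 0;85 0 0 0 -7 0 0"}}

```text
t: 2.1
position: [0.1686, -0.5759, 0.4927]
orientation: [0.705, -0.042, 0.705, 0.058]
ft_force: [1.0, 0.7, -0.2]
finger_gap: 0.0849
```

```bash
cat > go.py <<'E'
# usage: go.py x y z psi tilt : remaining error in tool axes. a=upward tool axis; tilt toward azimuth -164 by tilt deg
from h import *
import sys
x,y,z,psi,tilt=map(float,sys.argv[1:6])
p,r,o=tcp()
az=np.radians(psi); Y=np.array([np.cos(az),np.sin(az),0])
k=np.cross(Y,[0,0,1]) # horizontal normal to Y
s=np.radians(tilt); X=-(np.cos(s)*np.array([0,0,1])+np.sin(s)*(-k if k@p>0 else k))
T=R.from_matrix(np.array([X,Y,np.cross(X,Y)]).T)
e=r.inv().apply(np.array([x,y,z])-p)*1000
rv=np.degrees((r.inv()*T).as_rotvec())
m=r.as_matrix()
print('t',o['t'],'pos',p.round(4),'psi',np.degrees(np.arctan2(m[1,1],m[0,1])).round(1),'X',m[:,0].round(3))
print('q',np.round(o['joint_pos'],3),'F',np.round(o['ft_force'],1),'gap',round(o['finger_gap'],4))
print('shift mm',e.round(1),'rot',rv.round(1),'norm',np.linalg.norm(e).round(0))
E
python3 go.py .634 .181 .49 223.5 0
```

```text
t 2.1 pos [ 0.1686 -0.5759  0.4927] psi 98.1 X [-0.001  0.022 -1.   ]
q [-1.504  0.166  0.326  1.753  0.    -1.645] F [ 1.   0.7 -0.2] gap 0.0849
shift mm [ 19.  683.4 567.6] rot [-125.4    1.5   -0.6] norm 889.0
```

>>> {"api": "arm_command", "payload": {"rows": "85 0 31 26 0 0 0;85 0 31 26 0 0 0;85 0 31 26 0 0 0;85 0 31 26 0 0 0;85 0 31 26 0 0 0;85 0 31 26 0 0 0;85 0 31 26 0 0 0;85 0 31 26 0 0 0"}}

```text
t: 2.77
position: [0.3376, -0.2967, 0.4905]
orientation: [0.704, -0.038, 0.706, 0.062]
ft_force: [1.1, -0.9, 0.2]
finger_gap: 0.0851
```

>>> {"api": "arm_command", "payload": {"rows": "85 0 31 26 0 0 0;85 0 31 26 0 0 0;85 0 31 26 0 0 0;85 0 31 26 0 0 0;85 0 31 26 0 0 0;85 0 31 26 0 0 0;85 0 31 26 0 0 0;85 0 31 26 0 0 0"}}

```text
t: 3.43
position: [0.5097, -0.0109, 0.4983]
orientation: [0.705, -0.037, 0.706, 0.062]
ft_force: [0.6, -1.4, 0.4]
finger_gap: 0.085
```

```bash
python3 go.py .634 .181 .49 223.5 0
```

```text
t 3.4333 pos [ 0.5097 -0.0109  0.4983] psi 98.0 X [-0.004  0.035 -0.999]
q [-0.287 -0.118  0.048  1.751  0.032 -0.427] F [ 0.6 -1.4  0.4] gap 0.085
shift mm [ 14.5 172.3 149.9] rot [-125.4    2.2   -1.1] norm 229.0
```

>>> {"api": "arm_command", "payload": {"rows": "85 2 29 25 0 0 0;85 2 29 25 0 0 0;85 2 29 25 0 0 0;85 2 29 25 0 0 0;85 2 29 25 0 0 0;85 2 27 25 0 0 0;85 0 0 0 -7 0 0;85 0 0 0 -7 0 0"}}

```text
t: 4.1
position: [0.6411, 0.2013, 0.483]
orientation: [0.691, -0.125, 0.696, 0.152]
ft_force: [0.6, -1.1, 0.6]
finger_gap: 0.0851
```

>>> {"api": "arm_command", "payload": {"rows": "85 0 0 0 -7 0 0;85 0 0 0 -7 0 0;85 0 0 0 -7 0 0;85 0 0 0 -7 0 0;85 0 0 0 -7 0 0;85 0 0 0 -7 0 0;85 0 0 0 -7 0 0;85 0 0 0 -7 0 0"}}

```text
t: 4.77
position: [0.6425, 0.204, 0.4744]
orientation: [0.543, -0.438, 0.542, 0.469]
ft_force: [-0.4, 0.3, 0.3]
finger_gap: 0.0851
```

```bash
python3 go.py .634 .181 .46 223.5 0
```

```text
t 4.7667 pos [0.6425 0.204  0.4744] psi 169.8 X [-0.027  0.034 -0.999]
q [ 0.107  0.4    0.566  1.76   0.037 -1.287] F [-0.4  0.3  0.3] gap 0.0851
shift mm [ 13.8   3.8 -24.6] rot [-53.7   2.4  -0.9] norm 28.0
```

>>> {"api": "arm_command", "payload": {"rows": "85 0 0 0 -7 0.3 0;85 0 0 0 -7 0.3 0;85 0 0 0 -7 0.3 0;85 0 0 0 -7 0.3 0;85 0 0 0 -7 0.3 0;85 0 0 0 -7 0.3 0;85 0 0 0 -7 0.3 0;85 0 0 0 -4 0.3 0"}}

```text
t: 5.43
position: [0.6428, 0.204, 0.4692]
orientation: [0.269, -0.645, 0.279, 0.658]
ft_force: [0.1, -0.6, -1.2]
finger_gap: 0.0851
```

```bash
python3 go.py .634 .181 .46 223.5 0
```

```text
t 5.4333 pos [0.6428 0.204  0.4692] psi -135.7 X [-0.022 -0.006 -1.   ]
q [ 0.115  0.4    0.557  1.75  -0.003 -2.23 ] F [ 0.1 -0.6 -1.2] gap 0.0851
shift mm [  9.6  22.2 -10.4] rot [ 0.8  0.6 -1.1] norm 26.0
```

>>> {"api": "arm_command", "payload": {"rows": "85 0 11 -5 0.8 0.6 -1;85 0 10 -5 0 0 0;85 0 0 0 0 0 0;85 0 0 0 0 0 0"}}

```text
t: 5.77
position: [0.6345, 0.1822, 0.4668]
orientation: [0.276, -0.649, 0.278, 0.652]
ft_force: [-0.2, -0.3, -0.2]
finger_gap: 0.0848
```

```bash
python3 go.py .634 .181 .42 223.5 0
```

```text
t 5.7667 pos [0.6345 0.1822 0.4668] psi -136.1 X [-0.005 -0.002 -1.   ]
q [ 8.200e-02  3.310e-01  4.680e-01  1.713e+00 -1.000e-03 -2.254e+00] F [-0.2 -0.3 -0.2] gap 0.0848
shift mm [46.8  1.  -0.6] rot [ 0.4  0.1 -0.3] norm 47.0
```

>>> {"api": "arm_command", "payload": {"rows": "85 15 0 0 0.4 0 0;85 15 0 0 0 0 0;85 14 0 0 0 0 0;85 2 0 0 0 0 0;20 0 0 0 0 0 0;15 0 0 0 0 0 0;15 0 0 0 0 0 0;15 0 0 0 0 0 0", "grip_force": 40}}

```text
t: 6.43
position: [0.6353, 0.1845, 0.4204]
orientation: [0.278, -0.648, 0.28, 0.651]
ft_force: [0.3, -0.1, 0.5]
finger_gap: 0.0381
```

>>> {"api": "arm_command", "payload": {"rows": "15 0 0 0 0 0 0;15 0 0 0 0 0 0;15 0 0 0 0 0 0;15 0 0 0 0 0 0"}}

```text
t: 6.77
position: [0.6346, 0.1837, 0.4215]
orientation: [0.278, -0.647, 0.282, 0.651]
ft_force: [-1.2, -0.2, -3.8]
finger_gap: 0.0193
```

```bash
python3 go.py .634 .181 .42 223.5 0; python3 -c "
from h import *
look('side','s1.png')"
```

```text
t 6.7667 pos [0.6346 0.1837 0.4215] psi -136.6 X [-0.007 -0.003 -1.   ]
q [ 8.500e-02  3.090e-01  3.580e-01  1.628e+00 -2.000e-03 -2.243e+00] F [-1.2 -0.2 -3.8] gap 0.0193
shift mm [ 1.6  2.3 -1.5] rot [-0.1  0.2 -0.4] norm 3.0
```

View pics/s1.png

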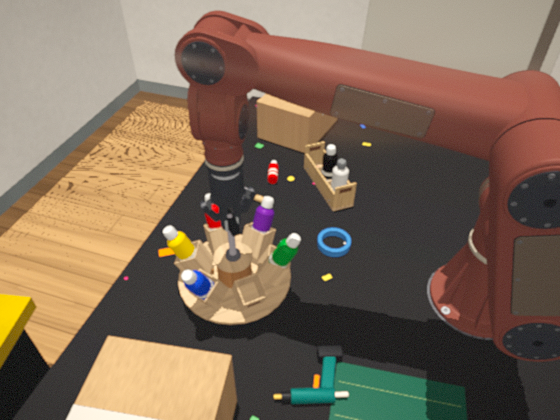

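>>> {"api": "arm_command", "payload": {"rows": "15 0 0 0 3 0 0;15 0 0 0 5 0 0;15 0 0 0 5 0 0;15 0 0 0 5 0 0;15 0 0 0 5 0 0;15 0 0 0 5 0 0;15 0 0 0 5 0 0;15 0 0 0 5 0 0", "grip_force": 60}}

```text
t: 7.48
position: [0.6359, 0.1843, 0.4216]
orientation: [0.481, -0.516, 0.484, 0.518]
ft_force: [1.6, -0.4, -3.2]
finger_gap: 0.0191
```

```bash
python3 go.py .634 .182 .42 105.9 0
```

```text
t 7.4833 pos [0.6359 0.1843 0.4216] psi -176.1 X [-0.004 -0.001 -1.   ]
q [ 8.500e-02  3.100e-01  3.600e-01  1.624e+00 -1.000e-03 -1.554e+00] F [ 1.6 -0.4 -3.2] gap 0.0191
shift mm [ 1.6  2.  -2.1] rot [78.  -0.2 -0.2] norm 3.0
```

>>> {"api": "arm_command", "payload": {"rows": "15 0 0 0 6 0 0;15 0 0 0 6 0 0;15 0 0 0 6 0 0;15 0 0 0 6 0 0;15 0 0 0 6 0 0;15 0 0 0 6 0 0;15 0 0 0 6 0 0;15 0 0 0 6 0 0"}}

```text
t: 8.15
position: [0.6376, 0.1835, 0.4216]
orientation: [0.656, -0.263, 0.657, 0.262]
ft_force: [1.7, -2.7, -2.0]
finger_gap: 0.0194
```

>>> {"api": "arm_command", "payload": {"rows": "15 0 0 0 6 0 0;15 0 0 0 6 0 0;15 0 0 0 5 0 0;15 0 0 0 4 0 0;15 0 0 0 3 0 0;15 0 0 0 2 0 0;15 0 0 0 0 0 0;15 0 0 0 0 0 0"}}

```text
t: 8.82
position: [0.6383, 0.1823, 0.4216]
orientation: [0.7, -0.097, 0.701, 0.096]
ft_force: [-0.9, -1.3, -3.6]
finger_gap: 0.0192
```

```bash
python3 go.py .634 .182 .42 105.9 0
```

```text
t 8.8167 pos [0.6383 0.1823 0.4216] psi 105.7 X [-0.    -0.002 -1.   ]
q [ 0.082  0.313  0.363  1.621 -0.002 -0.193] F [-0.9 -1.3 -3.6] gap 0.0192
shift mm [ 1.6  0.9 -4.2] rot [-0.2 -0.   0.1] norm 5.0
```

>>> {"api": "arm_command", "payload": {"rows": "85 0 0 0 0 0 0;85 0 0 0 0 0 0;85 0 0 0 0 0 0;85 0 0 0 0 0 0;85 0 0 0 0 0 0;85 0 0 0 0 0 0;85 -15 0 0 0 0 0;85 -30 0 0 0 0 0"}}

```text
t: 9.48
position: [0.638, 0.1827, 0.4629]
orientation: [0.698, -0.099, 0.702, 0.098]
ft_force: [0.5, -0.3, 0.3]
finger_gap: 0.0849
```

>>> {"api": "arm_command", "payload": {"rows": "85 -20 0 -15 0 0 0;85 0 0 -35 0 0 0;85 0 0 -35 0 0 0;85 0 0 -35 0 0 0;85 0 0 -35 0 0 0;85 0 0 -35 0 0 0;85 0 0 -30 0 0 0;85 0 0 0 0 0 0"}}

```text
t: 10.15
position: [0.4195, 0.1202, 0.4876]
orientation: [0.701, -0.101, 0.699, 0.098]
ft_force: [1.6, -0.6, 0.3]
finger_gap: 0.0849
```

```bash
python3 go.py .4096 .1169 .3912 105.9 25;  python3 -c "
from h import *
for n in('top','side'):
    im,d=look(n,n+'2.png'); np.savez(n+'2.npz',im=im,d=d)
a=cv2.imread('pics/top2.png')[80:280,120:330];b=cv2.imread('pics/side2.png')[160:360,130:340]
cv2.imwrite('pics/c2.png',cv2.resize(np.hstack([a,b]),None,fx=1.9,fy=1.9,interpolation=2))"
```

```text
t 10.15 pos [0.4195 0.1202 0.4876] psi 106.2 X [ 0.003 -0.003 -1.   ]
q [-0.022 -0.356 -0.175  1.749 -0.003 -0.303] F [ 1.6 -0.6  0.3] gap 0.0849
shift mm [ 96.3  -0.  -10.6] rot [  0.3 -24.9   0.2] norm 97.0
```

View pics/c2.png

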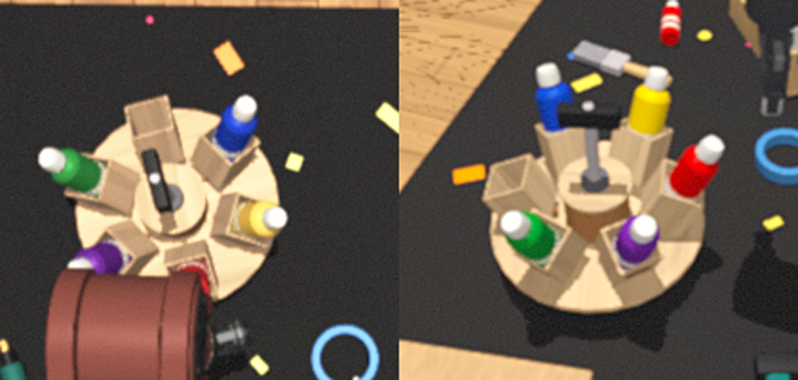

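The red bottle now points towards the arm in both views. I'll check the angle from the handle and the bottle's position from the side depth.

```bash
python3 - <<'E'
from h import *
v,u=np.mgrid[:420,:560]
z=np.load('top2.npz'); P=cloud('top',z['d'])
m=(u>150)&(u<275)&(v>105)&(v<215)&(P[...,2]>.262)&(P[...,2]<.30); h=P[m][:,:2]; print('handle',m.sum(),cv2.minAreaRect((h*1000).astype(np.float32)))
w,V=np.linalg.eigh(np.cov((h-h.mean(0)).T)); print(np.degrees(np.arctan2(V[1,1],V[0,1])))
hsv=cv2.cvtColor(z['im'],cv2.COLOR_RGB2HSV); c=np.array([.634,.181])
for n,lo,hi,off in(('yellow',(20,150,80),(32,255,255),60),('blue',(108,150,80),(125,255,255),120),('green',(50,150,60),(80,255,255),240)):
    q=P[(u>130)&(u<275)&(v>105)&(v<255)&(cv2.inRange(hsv,lo,hi)>0)&(P[...,2]>.12)]; q=np.nanmedian(q,0)[:2]-c; print(n,(np.degrees(np.arctan2(q[1],q[0]))-off+360)%360-360)
z=np.load('side2.npz'); S=cloud('side',z['d']); hsv=cv2.cvtColor(z['im'],cv2.COLOR_RGB2HSV)
box=(u>270)&(u<330)&(v>220)&(v<270)
p=S[box&(cv2.inRange(hsv,(0,150,80),(6,255,255))>0)]; p=p[~np.isnan(p[:,0])]
C=np.array([.5153,.1471,.1556]);a=np.array([-.4064,-.116,.906]);t=np.array([-.2745,.9616,0]);k=np.cross(a,t)
l=(p-C)@a; s=(l<35)&(l>-5); A=np.c_[2*(p@t)[s],2*((p)@k)[s],np.ones(s.sum())]
# circle fit with fixed radius 25mm in plane normal to a
from scipy.optimize import least_squares
pp=np.c_[(p-C)@t,(p-C)@k][s]
r=least_squares(lambda x:np.hypot(pp[:,0]-x[0],pp[:,1]-x[1])-.025,[0,0],loss='soft_l1',f_scale=.002); print('offset t,k mm',r.x*1000,k.round(2),s.sum(),np.abs(r.fun).mean())
cap=S[box&(hsv[...,1]<60)&(hsv[...,2]>150)]; lc=(cap-C)@a; print('cap axial max',np.nanpercentile(lc,[50,90,98]),np.nanmedian((cap-C)@t))
E
```

```text
handle 301 ((634.017822265625, 181.13319396972656), (80.32389831542969, 20.34829330444336), 15.853793144226074)
-163.98119746329735
yellow -169.5163594415293
blue -166.45760832433774
green -161.60679653847455
offset t,k mm [-2.21723647 -0.26142456] [-0.87 -0.25 -0.42] 341 0.009730498205881254
cap axial max [0.06999196 0.07755343 0.07957189] 0.006632386015652664
```

>>> {"api": "arm_command", "payload": {"rows": "85 0 0 -3 0 -6 0;85 0 0 -3 0 -6 0;85 0 0 -3 0 -6 0;85 0 0 0 0 -6 0;85 0 0 0 0 0 0"}}

```text
t: 10.67
position: [0.42, 0.1183, 0.4841]
orientation: [0.834, -0.077, 0.533, 0.118]
ft_force: [-0.6, -0.8, 0.1]
finger_gap: 0.0847
```

```bash
python3 go.py .4096 .1169 .3912 105.9 25
```

```text
t 10.6667 pos [0.42   0.1183 0.4841] psi 106.2 X [ 0.404  0.115 -0.908]
q [-0.072 -0.709 -0.465  1.405  0.145 -0.325] F [-0.6 -0.8  0.1] gap 0.0847
shift mm [ 80.    1.8 -48.4] rot [ 0.3 -0.2 -0. ] norm 93.0
```

>>> {"api": "arm_command", "payload": {"rows": "85 20 0 -12 0.3 0 0;85 20 0 -12 0 0 0;85 20 0 -12 0 0 0;85 15 0 -10 0 0 0;85 0 0 0 0 0 0"}}

```text
t: 11.08
position: [0.4121, 0.1151, 0.3959]
orientation: [0.831, -0.075, 0.538, 0.116]
ft_force: [-0.2, 0.1, -0.8]
finger_gap: 0.0852
```

```bash
python3 go.py .4397 .1255 .3241 105.9 25
```

```text
t 11.0833 pos [0.4121 0.1151 0.3959] psi 105.9 X [ 0.394  0.111 -0.912]
q [-0.081 -0.805 -0.682  1.295  0.143 -0.329] F [-0.2  0.1 -0.8] gap 0.0852
shift mm [77.6  2.5 -2.5] rot [-0.  -0.9  0. ] norm 78.0
```

>>> {"api": "arm_command", "payload": {"rows": "85 13 1 -1 0 -0.9 0;85 15 1 -1 0 0 0;85 10 0 0 0 0 0;85 0 0 0 0 0 0"}}

```text
t: 11.42
position: [0.4277, 0.1211, 0.3624]
orientation: [0.833, -0.075, 0.535, 0.116]
ft_force: [-0.1, -0.0, 0.0]
finger_gap: 0.0854
```

```bash
python3 go.py .4397 .1255 .3241 105.9 25
```

```text
t 11.4167 pos [0.4277 0.1211 0.3624] psi 105.8 X [ 0.4    0.113 -0.909]
q [-0.062 -0.77  -0.726  1.207  0.138 -0.31 ] F [-0.1 -0.   0. ] gap 0.0854
shift mm [40.1  1.  -4.3] rot [-0.1 -0.4  0.1] norm 40.0
```

>>> {"api": "arm_command", "payload": {"rows": "85 12 0 -2 0 -0.4 0;85 12 0 -2 0 0 0;85 10 0 0 0 0 0;85 4 0 0 0 0 0;85 0 0 0 0 0 0", "grip_force": 40}}

```text
t: 11.83
position: [0.4421, 0.1246, 0.3281]
orientation: [0.835, -0.075, 0.533, 0.116]
ft_force: [0.2, 0.1, 1.2]
finger_gap: 0.0854
```

```bash
python3 go.py .4397 .1255 .3241 105.9 25; python3 -c "
from h import *
look('side','s3.png'); a=cv2.imread('pics/s3.png')[130:330,180:460]; cv2.imwrite('pics/c3.png',cv2.resize(a,None,fx=2.5,fy=2.5,interpolation=2))"
```

```text
t 11.8333 pos [0.4421 0.1246 0.3281] psi 105.8 X [ 0.405  0.114 -0.907]
q [-0.051 -0.727 -0.765  1.12   0.134 -0.299] F [0.2 0.1 1.2] gap 0.0854
shift mm [ 2.8  1.5 -3.6] rot [-0.  -0.1  0.1] norm 5.0
```

View pics/c3.png

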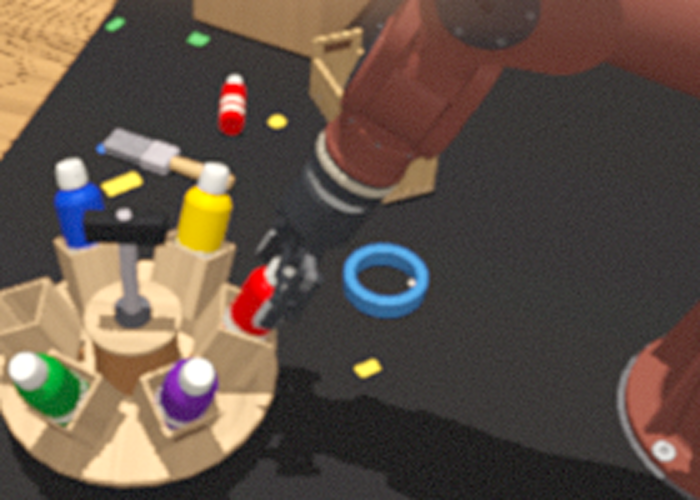

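>>> {"api": "arm_command", "payload": {"rows": "85 2 1 -3 0 0 0;60 0 0 0 0 0 0;40 0 0 0 0 0 0;40 0 0 0 0 0 0;40 0 0 0 0 0 0;40 0 0 0 0 0 0;40 0 0 0 0 0 0;40 0 0 0 0 0 0", "grip_force": 40}}

```text
t: 12.55
position: [0.4396, 0.125, 0.3272]
orientation: [0.835, -0.075, 0.532, 0.115]
ft_force: [1.2, -0.2, -0.6]
finger_gap: 0.0487
```

```bash
python3 go.py .4397 .1255 .3241 105.9 25
```

```text
t 12.55 pos [0.4396 0.125  0.3272] psi 105.8 X [ 0.407  0.113 -0.906]
q [-0.05  -0.739 -0.774  1.12   0.134 -0.299] F [ 1.2 -0.2 -0.6] gap 0.0487
shift mm [ 2.9  0.5 -1.1] rot [-0.  -0.   0.1] norm 3.0
```

>>> {"api": "arm_command", "payload": {"rows": "40 -5 0 0 0 0 0;40 -10 0 0 0 0 0;40 -10 0 0 0 0 0;40 -12 0 0 0 0 0;40 -12 0 0 0 0 0;40 -12 0 0 0 0 0;40 -12 0 0 0 0 0;40 -3 0 0 0 0 0"}}

```text
t: 13.22
position: [0.405, 0.1156, 0.4036]
orientation: [0.836, -0.075, 0.532, 0.116]
ft_force: [-0.1, -0.5, -1.8]
finger_gap: 0.0489
```

```bash
python3 go.py .4096 .1169 .3912 105.9 25
```

```text
t 13.2167 pos [0.405  0.1156 0.4036] psi 105.8 X [ 0.408  0.113 -0.906]
q [-0.083 -0.839 -0.69   1.306  0.147 -0.329] F [-0.1 -0.5 -1.8] gap 0.0489
shift mm [13.2  0.  -1. ] rot [0.  0.1 0.2] norm 13.0
```

>>> {"api": "arm_command", "payload": {"rows": "40 -18 0 12 0 0 0;40 -27 0 15 0 0 0;40 -27 0 15 0 0 0;40 -22 0 12 0 0 0;40 0 0 0 0 5 0;40 0 0 0 0 6 0;40 0 0 0 0 6 0;40 0 0 0 0 6 0"}}

```text
t: 13.88
position: [0.4094, 0.1181, 0.5222]
orientation: [0.711, -0.098, 0.689, 0.097]
ft_force: [0.2, 1.1, -3.3]
finger_gap: 0.0488
```

```bash
python3 go.py .5505 -.403 .49 38.4 0;python3 -c "
from h import *
look('side','s4.png')"
```

```text
t 13.8833 pos [0.4094 0.1181 0.5222] psi 105.8 X [ 0.031  0.002 -1.   ]
q [-0.029 -0.378 -0.127  1.792  0.003 -0.305] F [ 0.2  1.1 -3.3] gap 0.0488
shift mm [  35.4 -539.6   -7.2] rot [67.4  1.7 -0.7] norm 541.0
```

View pics/s4.png

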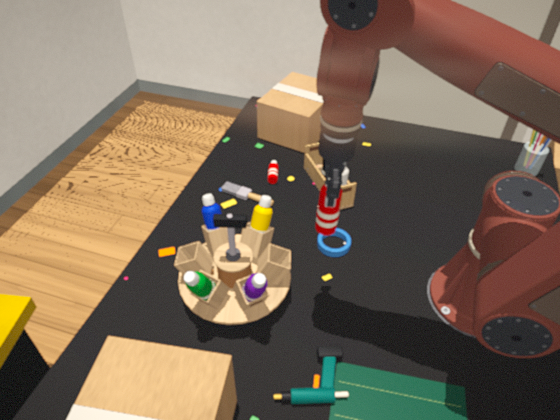

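>>> {"api": "arm_command", "payload": {"rows": "40 0 -20 0 0 1.5 -0.7;40 0 -38 0 0 0 0;40 0 -38 0 0 0 0;40 0 -38 0 0 0 0;40 0 -38 0 0 0 0;40 0 -38 0 0 0 0;40 0 -38 0 0 0 0;40 0 -38 0 0 0 0"}}

```text
t: 14.6
position: [0.4903, -0.1628, 0.5262]
orientation: [0.703, -0.108, 0.696, 0.094]
ft_force: [0.8, 2.1, -2.0]
finger_gap: 0.0491
```

>>> {"api": "arm_command", "payload": {"rows": "40 0 -38 0 0 0 0;40 0 -38 0 0 0 0;40 0 -38 0 0 0 0;40 0 -38 0 0 0 0;40 0 -38 0 0 0 0;40 0 -20 0 0 0 0;40 0 0 0 6 0 0;40 0 0 0 6 0 0"}}

```text
t: 15.27
position: [0.5491, -0.384, 0.5305]
orientation: [0.717, -0.033, 0.696, 0.014]
ft_force: [-0.1, 1.6, -1.0]
finger_gap: 0.0489
```

>>> {"api": "arm_command", "payload": {"rows": "40 0 0 0 6 0 0;40 0 0 0 6 0 0;40 0 0 0 6 0 0;40 0 0 0 6 0 0;40 0 0 0 6 0 0;40 0 0 0 6 0 0;40 0 0 0 6 0 0;40 0 0 0 6 0 0"}}

```text
t: 15.93
position: [0.5481, -0.3865, 0.5324]
orientation: [0.668, 0.277, 0.63, -0.285]
ft_force: [-0.4, -0.1, -2.6]
finger_gap: 0.0491
```

```bash
python3 go.py .5505 -.403 .48 38.4 0
```

```text
t 15.9333 pos [ 0.5481 -0.3865  0.5324] psi 43.2 X [ 0.045 -0.031 -0.998]
q [-0.811  0.38   0.651  1.788  0.011  0.007] F [-0.4 -0.1 -2.6] gap 0.0491
shift mm [ 53.  -10.1  10.9] rot [ 4.8  3.  -0.8] norm 55.0
```

>>> {"api": "arm_command", "payload": {"rows": "40 5 -5 5 4.8 3 -0.8;40 10 -5 5 0 0 0;40 20 0 0 0 0 0;40 20 0 0 0 0 0;40 0 0 0 0 0 0;40 0 0 0 0 0 0"}}

```text
t: 16.43
position: [0.547, -0.4026, 0.4758]
orientation: [0.641, 0.308, 0.632, -0.308]
ft_force: [0.3, 0.1, -2.0]
finger_gap: 0.049
```

```bash
python3 go.py .5505 -.403 .40 38.4 0
```

```text
t 16.4333 pos [ 0.547  -0.4026  0.4758] psi 38.4 X [ 0.012 -0.007 -1.   ]
q [-0.827  0.388  0.555  1.724  0.005  0.074] F [ 0.3  0.1 -2. ] gap 0.049
shift mm [75.8  2.1  1.5] rot [-0.   0.7 -0.3] norm 76.0
```

>>> {"api": "arm_command", "payload": {"rows": "40 18 2 2 0 0.7 -0.3;40 18 0 0 0 0 0;40 18 0 0 0 0 0;40 18 0 0 0 0 0;40 0 0 0 0 0 0"}}

```text
t: 16.85
position: [0.5503, -0.404, 0.4094]
orientation: [0.643, 0.304, 0.632, -0.307]
ft_force: [-0.6, 0.9, -2.7]
finger_gap: 0.0486
```

```bash
python3 go.py .5505 -.403 .33 38.4 0;python3 - <<'E'
from h import *
im,d=look('side','s5.png'); S=cloud('side',d); hsv=cv2.cvtColor(im,cv2.COLOR_RGB2HSV)
v,u=np.mgrid[:420,:560]
m=(cv2.inRange(hsv,(0,150,60),(6,255,255))>0)&(u>290)&(u<360)&(v<200)&(np.hypot(S[...,0]-.55,S[...,1]+.4)<.07)
p=S[m]; print(len(p),p.min(0).round(3),p.max(0).round(3))
from scipy.optimize import least_squares
if len(p)>30:
  r=least_squares(lambda x:np.hypot(p[:,0]-x[0],p[:,1]-x[1])-.025,[.55,-.4],loss='soft_l1',f_scale=.002);print(r.x)
cv2.imwrite('pics/c5.png',cv2.resize(cv2.imread('pics/s5.png')[60:240,230:430],None,fx=3,fy=3,interpolation=2))
E
```

```text
t 16.85 pos [ 0.5503 -0.404   0.4094] psi 38.8 X [ 0.013 -0.01  -1.   ]
q [-0.825  0.356  0.392  1.591  0.002  0.069] F [-0.6  0.9 -2.7] gap 0.0486
shift mm [79.4  0.5 -1.9] rot [ 0.4  0.9 -0.2] norm 79.0
342 [ 0.491 -0.411  0.141] [ 0.606 -0.337  0.608]
[ 0.55727514 -0.40257121]
```

View pics/c5.png

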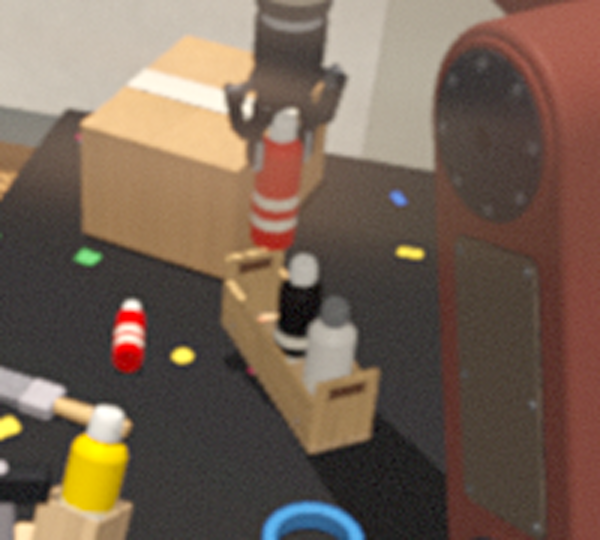

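>>> {"api": "arm_command", "payload": {"rows": "40 15 0 -1 0 1 -0.2;40 15 0 0 0 0.3 0;40 0 0 0 0 0 0"}}

```text
t: 17.15
position: [0.5503, -0.404, 0.3852]
orientation: [0.639, 0.305, 0.637, -0.305]
ft_force: [-0.9, 0.6, -2.8]
finger_gap: 0.0488
```

```bash
python3 go.py .5505 -.403 .33 38.4 0;cat > fit.py <<'E'
from h import *
from scipy.optimize import least_squares
im,d=look('side','s6.png'); S=cloud('side',d); hsv=cv2.cvtColor(im,cv2.COLOR_RGB2HSV)
for lo,hi in((.02,.26),(.06,.15),(.12,.16),(.16,.2),(.2,.24)):
  m=(cv2.inRange(hsv,(0,120,60),(8,255,255))>0)&(np.hypot(S[...,0]-.55,S[...,1]+.4)<.045)&(S[...,2]>lo)&(S[...,2]<hi)
  p=S[m]
  if len(p)>20:
    r=least_squares(lambda x:np.hypot(p[:,0]-x[0],p[:,1]-x[1])-.025,[.56,-.41],loss='soft_l1',f_scale=.002);print(lo,hi,len(p),p[:,2].min().round(3),p[:,2].max().round(3),r.x.round(4),np.abs(r.fun).mean().round(4))
# same method check: black bottle
m=(np.hypot(S[...,0]-.5,S[...,1]+.338)<.045)&(S[...,2]>.09)&(S[...,2]<.125)&(hsv[...,2]<70)
p=S[m]; r=least_squares(lambda x:np.hypot(p[:,0]-x[0],p[:,1]-x[1])-.025,[.5,-.338],loss='soft_l1',f_scale=.002);print('black',len(p),r.x.round(4),np.abs(r.fun).mean().round(4))
E
python3 fit.py
```

```text
t 17.15 pos [ 0.5503 -0.404   0.3852] psi 38.9 X [ 0.002 -0.001 -1.   ]
q [-8.240e-01  3.610e-01  3.550e-01  1.563e+00  1.000e-03  6.800e-02] F [-0.9  0.6 -2.8] gap 0.0488
shift mm [55.2  0.7 -0.8] rot [ 0.5  0.1 -0. ] norm 55.0
0.02 0.26 362 0.084 0.248 [ 0.553  -0.4022] 0.0027
0.06 0.15 79 0.084 0.147 [ 0.5534 -0.4013] 0.0021
0.12 0.16 78 0.12 0.16 [ 0.5532 -0.4012] 0.0018
0.16 0.2 83 0.16 0.2 [ 0.5522 -0.4016] 0.0019
0.2 0.24 150 0.2 0.239 [ 0.553  -0.4021] 0.0021
black 106 [ 0.5047 -0.3396] 0.0018
```

>>> {"api": "arm_command", "payload": {"rows": "40 20 1 0 0.5 0 0;40 20 0 0 0 0 0;40 20 0 0 0 0 0;40 15 0 0 0 0 0;40 10 0 0 0 0 0;40 0 0 0 0 0 0"}}

```text
t: 17.7
position: [0.5526, -0.4049, 0.3038]
orientation: [0.64, 0.306, 0.633, -0.309]
ft_force: [1.0, 0.0, -1.6]
finger_gap: 0.0487
```

```bash
python3 go.py .5505 -.403 .276 38.4 0; python3 fit.py
```

```text
t 17.7 pos [ 0.5526 -0.4049  0.3038] psi 38.4 X [ 0.008 -0.008 -1.   ]
q [-8.230e-01  3.600e-01  2.060e-01  1.406e+00  1.000e-03  7.700e-02] F [ 1.   0.  -1.6] gap 0.0487
shift mm [27.7 -0.5 -3.1] rot [ 0.   0.6 -0.1] norm 28.0
0.02 0.26 274 0.044 0.17 [ 0.5567 -0.4045] 0.0029
0.06 0.15 165 0.06 0.15 [ 0.5566 -0.4034] 0.0019
0.12 0.16 137 0.12 0.16 [ 0.5565 -0.4039] 0.0022
0.16 0.2 39 0.16 0.17 [ 0.5547 -0.4129] 0.0038
black 106 [ 0.5045 -0.3399] 0.0019
```

>>> {"api": "arm_command", "payload": {"rows": "40 6 0 -3 0 0.6 0;40 6 0 0 0 0 0;40 4 0 0 0 0 0;40 0 0 0 0 0 0"}}

```text
t: 18.08
position: [0.5516, -0.4034, 0.2921]
orientation: [0.639, 0.307, 0.634, -0.308]
ft_force: [-0.5, 0.2, -2.5]
finger_gap: 0.0486
```

>>> {"api": "arm_command", "payload": {"rows": "40 3 0 0 0 0 0;40 3 0 0 0 0 0;40 0 0 0 0 0 0"}}

```text
t: 18.33
position: [0.5519, -0.4037, 0.2866]
orientation: [0.64, 0.307, 0.634, -0.308]
ft_force: [0.1, 0.2, -1.9]
finger_gap: 0.0484
```

```bash
python3 go.py .5505 -.403 .276 38.4 0
```

```text
t 18.3333 pos [ 0.5519 -0.4037  0.2866] psi 38.4 X [ 0.007 -0.005 -1.   ]
q [-0.823  0.363  0.179  1.378  0.002  0.078] F [ 0.1  0.2 -1.9] gap 0.0484
shift mm [10.6 -0.7 -1.5] rot [ 0.   0.5 -0.1] norm 11.0
```

>>> {"api": "arm_command", "payload": {"rows": "40 3 0 -1 0 0.5 0;40 3 0 0 0 0 0;40 0 0 0 0 0 0"}}

```text
t: 18.58
position: [0.5513, -0.4029, 0.2804]
orientation: [0.637, 0.309, 0.637, -0.307]
ft_force: [0.2, -0.6, -3.0]
finger_gap: 0.0488
```

>>> {"api": "arm_command", "payload": {"rows": "40 2 0 0 0 0 0;40 0 0 0 0 0 0"}}

```text
t: 18.75
position: [0.5513, -0.4029, 0.2779]
orientation: [0.637, 0.309, 0.637, -0.307]
ft_force: [-0.4, 0.1, -2.7]
finger_gap: 0.0486
```

>>> {"api": "arm_command", "payload": {"rows": "40 2 0 0 0 0 0;40 0 0 0 0 0 0"}}

```text
t: 18.92
position: [0.5517, -0.4032, 0.2775]
orientation: [0.638, 0.308, 0.636, -0.307]
ft_force: [-0.1, -0.0, -1.6]
finger_gap: 0.0485
```

>>> {"api": "arm_command", "payload": {"rows": "40 1.5 0 0 0 0 0;40 0 0 0 0 0 0"}}

```text
t: 19.08
position: [0.552, -0.4036, 0.2774]
orientation: [0.638, 0.308, 0.635, -0.307]
ft_force: [0.1, 0.0, -2.0]
finger_gap: 0.0488
```

>>> {"api": "arm_command", "payload": {"rows": "40 1.5 0 0 0 0 0;40 0 0 0 0 0 0"}}

```text
t: 19.25
position: [0.5524, -0.4039, 0.2773]
orientation: [0.639, 0.308, 0.634, -0.308]
ft_force: [-0.2, 0.5, -2.3]
finger_gap: 0.0489
```

>>> {"api": "arm_command", "payload": {"rows": "40 1.5 0 0 0 0 0;40 0 0 0 0 0 0"}}

```text
t: 19.42
position: [0.5528, -0.4043, 0.2772]
orientation: [0.64, 0.307, 0.633, -0.308]
ft_force: [0.2, 0.0, -1.9]
finger_gap: 0.0488
```

>>> {"api": "arm_command", "payload": {"rows": "40 3 0 -2 0 0.7 0;40 0 0 0 0 0 0"}}

```text
t: 19.58
position: [0.5527, -0.4042, 0.278]
orientation: [0.639, 0.308, 0.635, -0.307]
ft_force: [0.3, -1.0, -1.3]
finger_gap: 0.0487
```

```bash
python3 go.py .5510 -.403 .274 38.4 0; python3 fit.py
```

```text
t 19.5833 pos [ 0.5527 -0.4042  0.278 ] psi 38.4 X [ 0.006 -0.001 -1.   ]
q [-0.822  0.371  0.173  1.367  0.003  0.078] F [ 0.3 -1.  -1.3] gap 0.0487
shift mm [ 4.  -0.6 -2. ] rot [ 0.   0.3 -0.2] norm 5.0
0.02 0.26 212 0.051 0.144 [ 0.5562 -0.4033] 0.0031
0.06 0.15 199 0.062 0.144 [ 0.5563 -0.4034] 0.0032
0.12 0.16 93 0.121 0.144 [ 0.556  -0.4059] 0.004
black 104 [ 0.5046 -0.34  ] 0.0018
```

>>> {"api": "arm_command", "payload": {"rows": "40 3 0 -1 0 0.3 -0.2"}}

```text
t: 19.72
position: [0.5528, -0.4038, 0.2769]
orientation: [0.638, 0.308, 0.635, -0.308]
ft_force: [4.6, 1.3, 21.2]
finger_gap: 0.0489
```

>>> {"api": "arm_command", "payload": {"rows": "40 3 0 0 0 0 0"}}

```text
t: 19.8
position: [0.5535, -0.4042, 0.2769]
orientation: [0.639, 0.307, 0.634, -0.308]
ft_force: [-4.0, 3.0, 26.8]
finger_gap: 0.0484
```

>>> {"api": "arm_command", "payload": {"rows": "40 0 0 0 0 0 0;55 0 0 0 0 0 0;60 0 0 0 0 0 0;85 0 0 0 0 0 0;85 0 0 0 0 0 0;85 0 0 0 0 0 0"}}

```text
t: 20.3
position: [0.5529, -0.4034, 0.2746]
orientation: [0.638, 0.307, 0.636, -0.307]
ft_force: [-0.2, 0.5, -0.0]
finger_gap: 0.0852
```

```bash
python3 go.py .5510 -.403 .43 38.4 0; python3 fit.py;python3 -c "
import cv2
cv2.imwrite('pics/c6.png',cv2.resize(cv2.imread('pics/s6.png')[60:240,230:430],None,fx=3,fy=3,interpolation=2))"
```

```text
t 20.3 pos [ 0.5529 -0.4034  0.2746] psi 38.5 X [ 0.003 -0.002 -1.   ]
q [-8.210e-01  3.730e-01  1.690e-01  1.364e+00  1.000e-03  7.900e-02] F [-0.2  0.5 -0. ] gap 0.0852
shift mm [-155.4   -1.    -1. ] rot [ 0.1  0.2 -0.1] norm 155.0
0.02 0.26 218 0.051 0.143 [ 0.5583 -0.4037] 0.0032
0.06 0.15 206 0.061 0.143 [ 0.5583 -0.4036] 0.0033
0.12 0.16 91 0.12 0.143 [ 0.5582 -0.4066] 0.0041
black 102 [ 0.5051 -0.3399] 0.0018
```

View pics/c6.png

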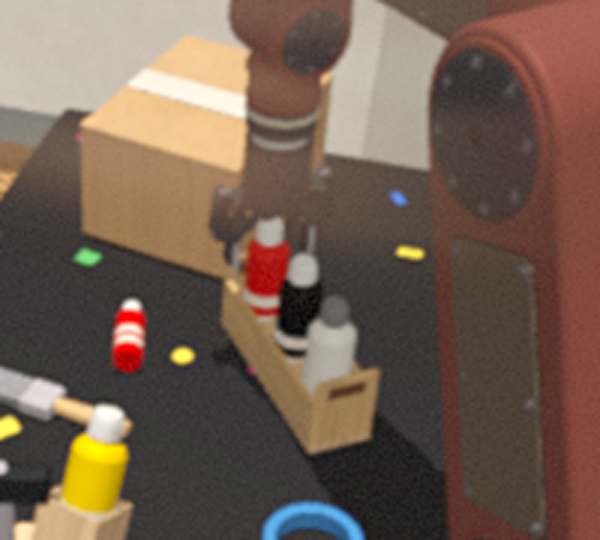

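The red bottle stands in its place level with its neighbours, and the fingers are open. I'll rise straight up and move clear.

>>> {"api": "arm_command", "payload": {"rows": "85 -10 0 0 0 0 0;85 -20 0 0 0 0 0;85 -25 0 0 0 0 0;85 -30 0 0 0 0 0;85 -35 0 0 0 0 0;85 -35 0 0 0 0 0;85 -30 0 0 0 0 0;85 0 0 0 0 0 0"}}

```text
t: 21.02
position: [0.5507, -0.4015, 0.4679]
orientation: [0.636, 0.308, 0.638, -0.307]
ft_force: [-0.2, -0.2, 0.3]
finger_gap: 0.0849
```

>>> {"api": "arm_command", "payload": {"rows": "85 0 20 -30 0 0 0;85 0 20 -30 0 0 0;85 0 20 -30 0 0 0;85 0 20 -30 0 0 0;85 0 20 -30 0 0 0;85 0 0 0 0 0 0;85 0 0 0 0 0 0"}}

```text
t: 21.6
position: [0.5342, -0.2166, 0.472]
orientation: [0.637, 0.309, 0.636, -0.308]
ft_force: [-0.4, -0.3, -0.3]
finger_gap: 0.0851
```

```bash
python3 go.py .551 -.403 .43 38.4 0; python3 - <<'E'
from h import *
a=look('side','s7.png')[0];im,d=look('top','t7.png');P=cloud('top',d)
v,u=np.mgrid[:420,:560]
m=(np.hypot(P[...,0]-.552,P[...,1]+.403)<.05)&(P[...,2]>.15)&(P[...,2]<.2);p=P[m];print('red cap',m.sum(),np.median(p,0) if len(p) else 0)
m=(u>150)&(u<275)&(v>105)&(v<215)&(P[...,2]>.262)&(P[...,2]<.30); print('handle',cv2.minAreaRect((P[m][:,:2]*1000).astype(np.float32)))
m=(u>280)&(u<322)&(v>248)&(v<290)&(P[...,2]>.015);print('tape',np.nanmedian(P[m],0))
x=np.hstack([cv2.imread('pics/t7.png')[90:320,100:460],cv2.imread('pics/s7.png')[90:320,150:390]]);cv2.imwrite('pics/c7.png',cv2.resize(x,None,fx=1.33,fy=1.33))
E
```

```text
t 21.6 pos [ 0.5342 -0.2166  0.472 ] psi 38.2 X [ 0.002  0.001 -1.   ]
q [-0.612  0.058  0.172  1.683  0.002  0.291] F [-0.4 -0.3 -0.3] gap 0.0851
shift mm [  41.9 -102.3  156.7] rot [-0.2  0.1 -0.1] norm 192.0
red cap 0 0
handle ((634.0867919921875, 181.03858947753906), (80.91603088378906, 20.015905380249023), 15.928462982177734)
tape [ 0.3974497  -0.05596632  0.72995399]
```

View pics/c7.png

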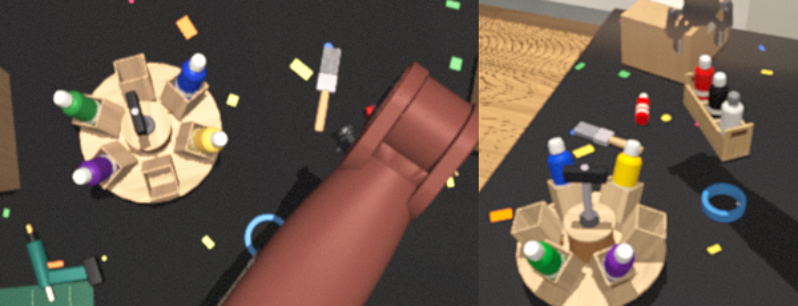

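The red bottle stands in the crate and the carousel is still (handle at -164.07°). The other bottles, tape, glue gun and brush haven't moved, and the arm is clear of everything. I'm handing in.

```bash
python3 -c "
from plant import arm
print(arm.close_job())"
```

```text
the job is handed in; nothing more can be done
None
```

The red bottle now stands upright in the crate's empty place, and I handed the job in at about 21.7 s of the 72 s allowed. I gripped the carousel's bar handle and turned it about 117.5° clockwise until red faced the arm, then let go. Next I drew the bottle out along its 25° lean and lowered it until it touched the crate floor. I pressed it down with up to about 27 N at the wrist, then released it.

**Checks that agreed:**
- **Carousel:** the handle angle measured -164.0° after the turn and -164.07° at the end, against a target of -164.07°.
- **Red bottle:** the last side picture shows it standing in the crate level with the white and black bottles.
- **Everything else:** by eye in the last pictures, the other four carousel bottles are in their pockets and the tape, glue gun and brush have not moved.
- **Arm:** it ended clear of everything, reading about zero force.

**Checks that failed or disagreed:**
- **Top camera:** the arm blocked its view at the end, so I could not measure the red cap or the tape from above.
- **Bottle position:** the side-camera fit put the bottle about 5 to 8 mm from the estimated place centre. The same fit read about 4 mm off for the black bottle, so part of that is measurement bias.
- **Floor contact:** the first small downward steps did not register it, because the force had dropped again before each reading. A steady push did register it, at the expected height.

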